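Isolate a battery module: switch off, then draw its service plug

TASK

Make safe the battery module whose service plug has the open loop handle (not the one with the plain round grip): first turn the rotary switch on top of its isolator until it clicks over to off, and only then draw the looped plug straight out against its spring catch. Leave the plug lying flat on its runway, with a clear gap between its nose and the socket, and let go. Leave the other module's switch and plug alone and do not push the other things on the bench about.

Things in the scene. Friction and masses are not known exactly. Their poses are not given: they have to be found in the camera images.
- module_a: Battery module with the loop-handled plug, fixed; stands left or right of its twin module_b. Origin on the bench under its socket's mouth, x level into the socket (away from the robot, yawed up to 23 deg), z up. Isolator head: grey box x 0 to 110, 110 wide, top at z = 56 (mm), socket in its front, switch on top. Battery behind: x 115 to 265, 160 wide, 105 high, brass posts to 125 at its rear.
- module_a_mouth (a point): Centre of the socket's mouth on module_a, 25 mm above the bench; axes as module_a. Socket 26.5 mm wide, 20 high, 40 deep. A steel ball on a spring in its roof catches in a notch in the plug's nose.
- module_a_runway_end (a point): Middle of the open outer end of module_a's runway, on its floor. The runway is a level aluminium floor 16 mm above the bench, reaching 160 mm out from the socket's mouth, 80 mm wide between two rails whose tops are 24 mm above the bench. No stop at this end. Axes as module_a.
- module_a_switch (a joint): Rotary switch of module_a, rad: 0 on (bar handle along the module's x), 1.571 off (bar across). Turns clockwise seen from above, between stops; axis vertical, 55 mm behind the mouth. A sprung detent (peak about 0.25 N m near 0.4 rad) returns it to on if let go before about 0.79 rad and snaps it to off beyond that.
- module_a_grip (a point): On the axis of module_a's switch, 80.5 mm above the bench, mid-height of its black bar handle: 64 mm long, 13 wide, upright sides from 64 to 93 mm above the bench, over a disc of diameter 52 mm. Its x axis runs along the bar and turns with it.
- loop_plug: Black service plug, about 0.2 kg, flat on module_a's runway, nose fully in the socket. Origin at floor level on the flange face that meets the socket's face; x along the nose, z up. In mm: nose x 0 to 36, 24 wide, 18 high; flange x -8 to 0, 50 wide, 28 high; then a flat rectangular loop handle to x = -63, 76 wide, 16 high from the floor, bars 10 thick.
- loop_plug_nose (a point): Middle of the nose's front face, 9 mm above the plug's underside; axes as loop_plug. Starts 36 mm inside module_a_mouth; clear after 36 mm of travel. Straight pull along -x: 12 to 17 N to start it, over the first 5 mm; then 6 to 10 N of drag until the ball runs off the nose at 17 mm and nudges the plug a few mm outwards (more if jerked); then 1 to 4 N.
- loop_center (a point): Centre of the loop handle's opening (45 mm along x, 56 along y, open down to the runway's floor), at mid-height of its bars, 24 mm above the bench; axes as loop_plug. Hook its outer bar: inner face 22.5 mm from here towards -x.
- module_b: The twin module, holding the round-gripped plug; same build and frame as module_a. Leave it alone.
- module_b_switch (a joint): Switch of module_b, like that of module_a; stays on (0).
- round_plug: Module_b's plug: same nose and flange, but a plain round grip of diameter 28 mm reaching to x = -46 mm in its own frame; origin as for loop_plug. Leave it in.
- horseshoe_a: Bystander: dark steel horseshoe, 100 x 100 mm, 12 mm thick, lying flat near the bench centre line between the two runways; origin at its centre on the bench.
- horseshoe_b: Bystander: a second such horseshoe, lying flat near the robot's right.
- spray_can: Bystander: standing spray can, diameter 66 mm, 190 mm tall, left side of the bench; origin at the centre of its base.
- grease_tin: Bystander: standing tin, diameter 80 mm, 60 mm tall, right side of the bench; origin at the centre of its base.
- wrench: Bystander: steel wrench 180 mm long lying flat near the robot's left; origin at its middle on the bench.
- bearing: Bystander: steel ball bearing, outer diameter 52 mm, 16 mm tall, lying flat between the two isolator heads; origin at the centre of its underside.
- air_grinder: Bystander: straight air grinder 170 mm long and 50 mm high lying on the bench, right side; origin under its middle.
Not all that is in view belongs to the job. Leave any pink look-alike of the loop_plug alone.

How it is judged:
On the way, in this order (a step that is already met when the one before it is completed fails the run):
1. the looped plug's module is switched off, its plug still fully in (value of joint module_a_switch above 1.3 rad and x of loop_plug_nose in the frame of module_a_mouth above 0.026 m), for 0.2 s.
2. the looped plug is drawn clear of its socket and lies on its runway (x of loop_plug_nose in the frame of module_a_mouth between -0.085 and -0.004 m and z of loop_plug_nose in the frame of module_a_mouth between -0.005 and 0.005 m and angle between loop_plug's own z axis and vertical below 0.1 rad), for 0.2 s.
At the end, for the whole second after the job is handed in: module_a's switch is past 1.3 rad (off); the looped plug lies flat (tilt under 0.1 rad, height within 5 mm) and still on its runway, its nose 4 to 85 mm outside the socket's mouth (all of step 2 and value of joint module_a_switch above 1.3 rad and linear speed of loop_plug below 0.02 m/s); the robot touches nothing.
It fails at once if the looped plug is drawn more than 10 mm while its switch is not off (value of joint module_a_switch below 1.2 rad and x of loop_plug_nose in the frame of module_a_mouth below 0.026 m).
It fails at once if the other module's plug is moved more than 8 mm or its switch turned more than 0.4 rad (distance of round_plug from where it was at the start of the episode above 0.008 m or value of joint module_b_switch above 0.4 rad).
It fails at once if a bystander is pushed more than 40 mm (distance of any of horseshoe_a, horseshoe_b, spray_can, grease_tin, wrench, bearing, air_grinder from where it was at the start of the episode above 0.04 m).
It also fails if it takes over 51 s, if anything falls off the work surface, if the arm or the gripper's body presses on something with over 40 N, if the wrist force passes 120 N, or if a joint passes its speed limit or range.

ROBOT

A 6-joint arm with a two-finger parallel gripper is mounted at the origin on the work surface. World frame = base frame: x ahead of the robot, y to its left, z up, the work surface at z = 0. Lengths are in m, angles in rad, forces in N, time in s.
With the tool pointing down it reaches from about 0.25 to 0.8 m from the base axis. Payload 3.9 kg.
Tool frame: the origin (TCP) lies between the finger pads; the fingertips stand 19 mm ahead of it and the grasp point (between the pads) is the TCP; z points along the fingers, y is the line along which they close (so a half turn about z gives the same grasp; the last joint's range is limited). The gripper opens to 85 mm and grips with 20 to 120 N. Pads are 22 mm wide; open, the fingers measure 114 mm over their backs; the gripper's body (76 mm by 85 mm) begins 54 mm behind the grasp point. The pads swing forward as they close: fully open they stand 13 mm farther back than shut.
Start: joints at [-1.34, 0.26, -0.138, 1.173, 0, 1.571], TCP at [0.12, -0.511, 0.25] pointing down, gripper open.
Joint ranges: [-2.78, 2.78], [-0.83, 1.72], [-1.28, 1.37], [-1.9, 2.12], [-1.57, 1.48], [-3.14, 3.14]. Speed limits (rad/s): [2.57, 2.57, 3.14, 3.14, 3.14, 3.14].

INTERFACE

Orientations are given as a rotation vector (axis times angle).
In Python, from plant import bot gives the robot as it stands.
- The arm moves only by the shell command python3 -m pendant 'ROWS'. ROWS is JSON, a list of rows, each an object with "offset": the shift along the tool's x, y, z each as a share of 1 m, from -1 to 1, a list of three; "rot": the turn, a rotation vector about the tool's x, y, z each as a share of 1.5 rad, from -1 to 1, a list of three; "claw": the opening, from 0 (shut) to 1 (fully open). In form: [{"offset": [dx, dy, dz], "rot": [wx, wy, wz], "claw": claw}, ...]. A call has 1 to 20 rows; each row is the pose to reach, as a shift and turn from the pose commanded when the call began, along the tool's axes at that moment; what a row does not reach only later rows make up. A row lasts 1/10 s, in which the tool goes at most 50 mm and 8.59 degrees, less where a joint would pass 70% of its speed; a pose out of reach is approached as far as the arm can. A call with a number of a shift or a turn outside -1 to 1 is refused whole. A call with a gripper value outside its range is refused whole. The fingers move at their own pace and stop on an object; the grip force is fixed at half the most. Time passes only in rows, so rows that repeat a pose let the fingers close. It gives the time, the measured TCP pose, the force, the opening and the grip force at its end, in the units of the state.
- bot.observe(): the state, without advancing time (a new reading comes with each control period).
- bot.get_image(name): name is "scene" or "top" or "wrist"; returns a dict with "pixels" (400x640x3 uint8, red, green, blue), "depth" (400x640 float32, m along the optical axis (not along the pixel's ray), 0 where there is no reading), "intrinsics" (3x3 intrinsics, pixels), "rvec" (rotation vector, rad) and "tvec" (3), from world to camera coordinates, as OpenCV has them; the wrist camera has in their place "T_tool_cam" (4x4, takes a point from camera to tool coordinates, whose origin is the TCP and whose axes are the flange's). Camera axes: x right, y down, z forward; pixel columns grow to the right and rows downward; lengths in m; the calibration is good to about 2 mm. A picture is of the moment at which its call begins: read the wrist's pose just before it.
- bot.job_done(): hands the job in; it is judged then, once.
The state is a dict: "time_s": time; "qpos": joint angles; "joint_velocities": joint speeds; "joint_efforts": joint torques, N m; "tool_pos": TCP position; "eef_rot": TCP orientation; "ft_force": force on the tool from outside, world axes, zero at the start; "ft_torque": the same for the moment, N m; "opening": opening from 0.0 (shut) to 1.0 (fully open); "finger_force": force on a finger pad.
Only numpy, scipy, OpenCV 4.12 (cv2) and the standard library are available. Lean on these libraries where they do the work, as an engineer would, in place of code of your own. Each camera call takes 0.05 s, during which the arm holds its last target. There are 200 camera calls.

## Working session

There is one attempt and no reset: what is moved stays moved. The work goes in short steps, Python scripts to look and compute and a shell command to move; the robot and the scene stay as the last step left them, time stands still between calls to the robot, and variables do not carry over. Pictures are saved under pics/ and viewed, at most 10 in all, crops included, and the job is handed in when it is done.

```bash
mkdir -p pics; cat > h.py <<'E'
import numpy as np,cv2
from scipy.spatial.transform import Rotation as R
from plant import bot
def cloud(name):
    s=bot.observe(); im=bot.get_image(name); K=np.array(im["intrinsics"]); d=im["depth"]
    v,u=np.mgrid[:d.shape[0],:d.shape[1]]
    P=np.stack([(u-K[0,2])/K[0,0]*d,(v-K[1,2])/K[1,1]*d,d],-1)
    if name=="wrist":
        T=np.array(im["T_tool_cam"]); P=P@T[:3,:3].T+T[:3,3]
        W=P@R.from_rotvec(s["eef_rot"]).as_matrix().T+np.array(s["tool_pos"])
    else:
        M=R.from_rotvec(np.array(im["rvec"]).ravel()).as_matrix(); W=(P-np.array(im["tvec"]).ravel())@M
    W[d==0]=np.nan
    return im["pixels"],W
E
python3 - <<'E'
from h import *
print(bot.observe())
for n in("top","scene"):
    p,W=cloud(n); np.savez(n,p=p,W=W); cv2.imwrite(f"pics/{n}0.png",p[:,:,::-1])
E
```

```text
{'time_s': 0.0, 'qpos': array([-1.34002938e+00,  2.60687966e-01, -1.39387755e-01,  1.17269258e+00,
       -1.89750748e-05,  1.57078843e+00]), 'joint_velocities': array([ 0.00051617,  0.00047485, -0.00187635,  0.00087792,  0.00038901,
       -0.00090675]), 'joint_efforts': array([ 2.80469438e-03, -4.05680358e+01,  2.53920239e+01,  1.88528403e-02,
        1.65663814e-04,  1.33728787e-05]), 'tool_pos': array([ 0.11992608, -0.51045191,  0.24945572]), 'eef_rot': array([-3.11875816e+00, -3.61471161e-01,  3.85971774e-04]), 'ft_force': array([-0.9479803 , -0.52638991, -0.1881697 ]), 'ft_torque': array([-0.04604872, -0.02082634,  0.02109465]), 'finger_force': 0.0, 'opening': 1.0012480291546526}
```

View pics/top0.png

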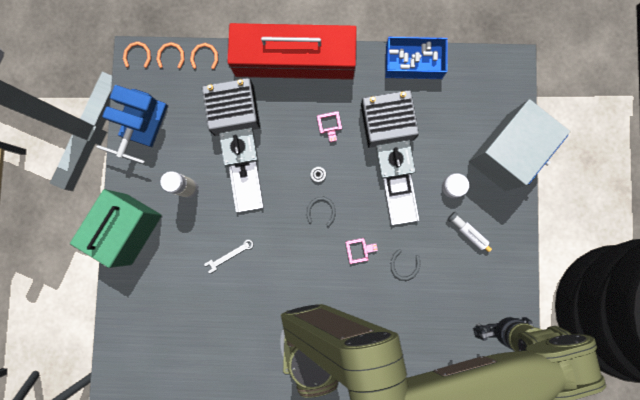

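View pics/scene0.png

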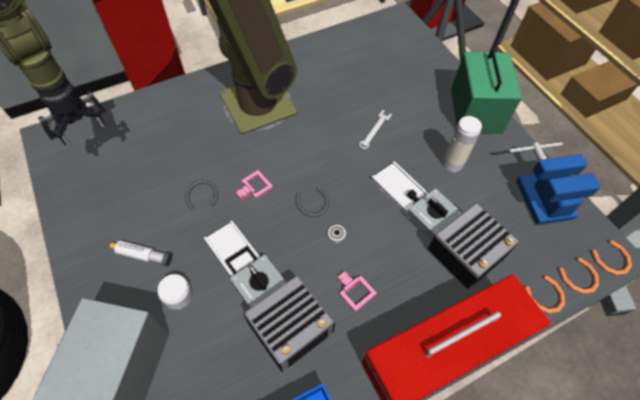

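The top view shows the loop plug at about (400,186). It belongs to the right-hand module, whose switch is at (396,158) and whose runway end is at (404,222). The pink items are decoys. Next I'll measure the module.

```bash
python3 - <<'E'
from h import *
for n,box in(("top",(350,85,440,232)),("scene",(195,215,340,375))):
    z=np.load(n+".npz");p,W=z["p"].astype(int),z["W"]
    u0,v0,u1,v1=box; p=p[v0:v1,u0:u1].reshape(-1,3);W=W[v0:v1,u0:u1].reshape(-1,3)
    dark=p.max(1)<70
    z=W[:,2]
    def rep(name,m):
        q=W[m]; (c,s,a)=cv2.minAreaRect((q[:,:2]*1000).astype(np.float32))
        print(n,name,m.sum(),"mean",q.mean(0).round(4),"rect",np.round(c,1),np.round(s,1),round(a,1))
    rep("bar",(z>.086)&(z<.10)&dark&(W[:,0]<.56) if 0 else (z>.086)&(z<.098)&dark&(abs(p-p.mean(1)[:,None]).max(1)<30))
    rep("head",(z>.050)&(z<.062)&~dark)
    rep("batt",(z>.098)&(z<.112))
    rep("runway",(z>.012)&(z<.030)&(p.min(1)>150))
    rep("loop",(z>.02)&(z<.05)&dark)
E
```

```text
top bar 91 mean [ 0.6586 -0.2384  0.0926] rect [ 718.  -217.5] [216.6 150.4] 50.5
top head 785 mean [ 0.6218 -0.2537  0.0569] rect [ 624.7 -253.5] [115.7 111.3] 10.6
top batt 1969 mean [ 0.7504 -0.2283  0.1066] rect [ 712.7 -236.3] [236.4 160.9] 10.7
top runway 984 mean [ 0.4803 -0.2807  0.0188] rect [ 488.5 -279.6] [156.   93.5] 10.9
top loop 193 mean [ 0.6087 -0.233   0.0356] rect [ 668.3 -243. ] [325.5 159.5] 10.8
scene bar 163 mean [ 0.7078 -0.2567  0.0907] rect [ 743.8 -261.8] [243.9 151.6] 29.1
scene head 1225 mean [ 0.6195 -0.2559  0.0552] rect [ 696.9 -240.2] [266.4 146.5] 10.8
scene batt 4002 mean [ 0.7561 -0.231   0.1047] rect [ 754.4 -228.8] [150.1 159.9] 10.7
scene runway 1245 mean [ 0.4807 -0.2633  0.0167] rect [ 495.6 -159.5] [372.3 163.5] 84.3
scene loop 284 mean [ 0.6997 -0.2521  0.0317] rect [ 670.4 -245.8] [327.  161.5] 11.0
```

```bash
python3 - <<'E'
from h import *
z=np.load("top.npz");p,W=z["p"],z["W"]
for u,v in((404,218),(401,205),(400,190),(396,158),(397,160),(385,145),(390,110),(456,186)): print(u,v,p[v,u],W[v,u].round(3))
E
```

```text
404 218 [252 253 253] [ 0.426 -0.29   0.018]
401 205 [252 253 253] [ 0.47  -0.28   0.017]
400 190 [255 255 255] [ 0.521 -0.276  0.017]
396 158 [41 42 44] [ 0.618 -0.25   0.09 ]
397 160 [162 163 169] [ 0.61  -0.253  0.097]
385 145 [131 139 142] [ 0.667 -0.217  0.058]
390 110 [59 56 61] [ 0.773 -0.226  0.107]
456 186 [252 253 253] [ 0.534 -0.453  0.063]
```

```bash
python3 -m pendant '[{"offset":[0.05,-0.01,0],"rot":[0,0,-0.1],"claw":1},{"offset":[0.1,-0.02,0],"rot":[0,0,-0.2],"claw":1}]'; python3 -c "
from h import *
s=bot.observe();print(s['qpos'].round(3))
M=R.from_rotvec(s['eef_rot']).as_matrix();print(M.round(3));t=np.array([.56,-.265,.26])-s['tool_pos'];print((M.T@t).round(3))"
```

```text
time_s: 0.3
tool_pos: [0.2109, -0.4694, 0.2498]
eef_rot: [-3.03, -0.827, -0.0]
ft_force: [-0.4, -0.3, -0.3]
opening: 1.0
finger_force: 0.0
[-1.149  0.243 -0.163  1.166  0.     1.46 ]
[[ 0.861  0.508 -0.   ]
 [ 0.508 -0.861  0.001]
 [ 0.    -0.001 -1.   ]]
[ 0.405  0.001 -0.01 ]
```

```bash
python3 -m pendant '[{"offset":[0.045,0,0],"rot":[0,0,-0.1],"claw":1},{"offset":[0.09,0,0],"rot":[0,0,-0.2],"claw":1},{"offset":[0.135,0,0],"rot":[0,0,-0.3],"claw":1},{"offset":[0.18,0,0],"rot":[0,0,-0.4],"claw":1},{"offset":[0.225,0,-0.005],"rot":[0,0,-0.5],"claw":1},{"offset":[0.27,0,-0.01],"rot":[0,0,-0.6],"claw":1},{"offset":[0.315,0,-0.01],"rot":[0,0,-0.7],"claw":1},{"offset":[0.36,0,-0.01],"rot":[0,0,-0.8],"claw":1},{"offset":[0.405,0,-0.01],"rot":[0,0,-0.9],"claw":1},{"offset":[0.405,0,-0.01],"rot":[0,0,-1],"claw":1}]' && python3 -m pendant '[{"offset":[0,0,0],"rot":[0,0,-0.1],"claw":1},{"offset":[0,0,0],"rot":[0,0,-0.2],"claw":1},{"offset":[0,0,0],"rot":[0,0,-0.3],"claw":1},{"offset":[0,0,0],"rot":[0,0,-0.4],"claw":1},{"offset":[0,0,0],"rot":[0,0,-0.5],"claw":1},{"offset":[0,0,0],"rot":[0,0,-0.6],"claw":1},{"offset":[0,0,0],"rot":[0,0,-0.7],"claw":1},{"offset":[0,0,0],"rot":[0,0,-0.8],"claw":1},{"offset":[0,0,0],"rot":[0,0,-0.865],"claw":1},{"offset":[0,0,0],"rot":[0,0,-0.865],"claw":1},{"offset":[0,0,0],"rot":[0,0,-0.865],"claw":1}]'; python3 - <<'E'
from h import *
s=bot.observe();print(s['qpos'].round(3)); M=R.from_rotvec(s['eef_rot']).as_matrix();print(M.round(3))
p,W=cloud("wrist");np.savez("wrist",p=p,W=W);cv2.imwrite("pics/w0.png",p[:,:,::-1])
E
```

```text
time_s: 1.3
tool_pos: [0.5647, -0.2613, 0.2589]
eef_rot: [1.64, 2.679, 0.003]
ft_force: [-0.5, 0.3, -0.2]
opening: 1.001
finger_force: 0.0
time_s: 2.4
tool_pos: [0.5601, -0.2644, 0.2599]
eef_rot: [0.289, -3.127, -0.001]
ft_force: [0.0, -0.7, 0.5]
opening: 0.999
finger_force: 0.0
[-0.441  0.423  0.131  1.279  0.    -0.626]
[[-0.983 -0.184 -0.001]
 [-0.184  0.983  0.   ]
 [ 0.001  0.001 -1.   ]]
```

View pics/w0.png

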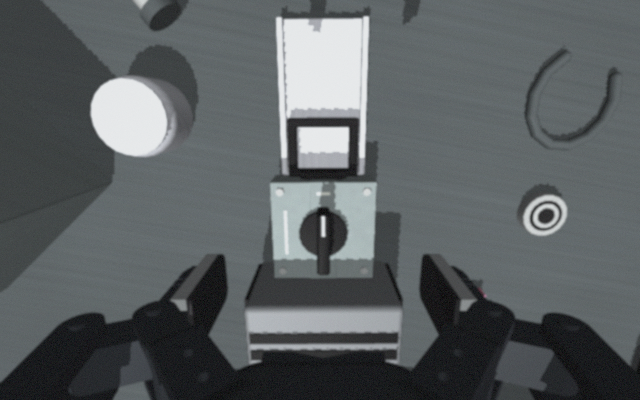

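The wrist view shows the loop at (323,145), the switch bar at (323,240) and the runway end at (322,20), all well aligned. I'll refine the pose from this view.

```bash
python3 - <<'E'
from h import *
z=np.load("wrist.npz");p,W=z["p"].astype(int),z["W"]
def rep(name,box,zl,zh,f=None):
    u0,v0,u1,v1=box;q=W[v0:v1,u0:u1].reshape(-1,3);c=p[v0:v1,u0:u1].reshape(-1,3)
    m=(q[:,2]>zl)&(q[:,2]<zh)
    if f: m&=f(c)
    q=q[m];r=cv2.minAreaRect((q[:,:2]*1000).astype(np.float32));print(name,m.sum(),"zmed",np.median(q[:,2]).round(4),np.round(r[0],1),np.round(r[1],1),round(r[2],1))
rep("bar",(290,195,350,280),.085,.100)
rep("head",(260,170,385,285),.050,.060)
rep("runway+rails",(265,10,380,180),.010,.030)
rep("loop",(280,110,365,178),.02,.045,lambda c:c.max(1)<70)
E
```

```text
bar 865 zmed 0.0932 [ 619.2 -252.5] [63.2 13. ] 10.8
head 8360 zmed 0.0561 [ 623.2 -253.5] [116.6 141.2] 10.7
runway+rails 11880 zmed 0.0164 [ 487.5 -277.7] [160.6 109.4] 10.9
loop 1782 zmed 0.0322 [ 535.7 -269.6] [62.8 94.8] 10.9
```

```bash
python3 -m pendant '[{"offset":[-0.03,0,0.02],"rot":[0,0,0],"claw":0.7},{"offset":[-0.061,0,0.05],"rot":[0,0,0],"claw":0.6},{"offset":[-0.061,0,0.09],"rot":[0,0,0],"claw":0.5},{"offset":[-0.061,0,0.13],"rot":[0,0,0],"claw":0.5},{"offset":[-0.061,0,0.155],"rot":[0,0,0],"claw":0.5},{"offset":[-0.061,0,0.173],"rot":[0,0,0],"claw":0.5},{"offset":[-0.061,0,0.173],"rot":[0,0,0],"claw":0.5},{"offset":[-0.061,0,0.173],"rot":[0,0,0],"claw":0.5}]' && python3 -m pendant '[{"offset":[0,0,0],"rot":[0,0,0],"claw":0.3},{"offset":[0,0,0],"rot":[0,0,0],"claw":0},{"offset":[0,0,0],"rot":[0,0,0],"claw":0},{"offset":[0,0,0],"rot":[0,0,0],"claw":0},{"offset":[0,0,0],"rot":[0,0,0],"claw":0},{"offset":[0,0,0],"rot":[0,0,0],"claw":0},{"offset":[0,0,0],"rot":[0,0,0],"claw":0},{"offset":[0,0,0],"rot":[0,0,0],"claw":0}]'
```

```text
time_s: 3.25
tool_pos: [0.6203, -0.2532, 0.0874]
eef_rot: [0.292, -3.128, -0.0]
ft_force: [0.7, -0.5, 0.6]
opening: 0.497
finger_force: 0.0
time_s: 4.05
tool_pos: [0.6213, -0.2531, 0.0893]
eef_rot: [-0.293, 3.125, -0.001]
ft_force: [-0.4, 1.2, 6.8]
opening: 0.138
finger_force: 60.1
```

```bash
python3 -m pendant '[{"offset":[0,0,-0.002],"rot":[0,0,0.08],"claw":0},{"offset":[0,0,-0.002],"rot":[0,0,0.16],"claw":0},{"offset":[0,0,-0.002],"rot":[0,0,0.24],"claw":0},{"offset":[0,0,-0.002],"rot":[0,0,0.32],"claw":0},{"offset":[0,0,-0.002],"rot":[0,0,0.4],"claw":0},{"offset":[0,0,-0.002],"rot":[0,0,0.48],"claw":0},{"offset":[0,0,-0.002],"rot":[0,0,0.56],"claw":0},{"offset":[0,0,-0.002],"rot":[0,0,0.64],"claw":0},{"offset":[0,0,-0.002],"rot":[0,0,0.72],"claw":0},{"offset":[0,0,-0.002],"rot":[0,0,0.8],"claw":0},{"offset":[0,0,-0.002],"rot":[0,0,0.88],"claw":0},{"offset":[0,0,-0.002],"rot":[0,0,0.95],"claw":0},{"offset":[0,0,-0.002],"rot":[0,0,1],"claw":0},{"offset":[0,0,-0.002],"rot":[0,0,1],"claw":0}]' && python3 -m pendant '[{"offset":[0,0,0],"rot":[0,0,0.04],"claw":0},{"offset":[0,0,0],"rot":[0,0,0.04],"claw":0},{"offset":[0,0,0],"rot":[0,0,0.04],"claw":0}]'
```

```text
time_s: 5.45
tool_pos: [0.6195, -0.2558, 0.0893]
eef_rot: [1.921, 2.483, -0.008]
ft_force: [-2.7, -5.9, -1.5]
opening: 0.138
finger_force: 59.9
time_s: 5.75
tool_pos: [0.6194, -0.2558, 0.0893]
eef_rot: [1.993, 2.426, -0.008]
ft_force: [-0.9, -5.4, -1.4]
opening: 0.138
finger_force: 60.0
```

```bash
python3 -m pendant '[{"offset":[0,0,0],"rot":[0,0,0],"claw":0.25},{"offset":[0,0,0],"rot":[0,0,0],"claw":0.35},{"offset":[0,0,0],"rot":[0,0,0],"claw":0.35},{"offset":[0,0,-0.01],"rot":[0,0,0],"claw":0.35},{"offset":[0,0,-0.03],"rot":[0,0,0],"claw":0.35},{"offset":[0,-0.03,-0.07],"rot":[0,0,0],"claw":0.35},{"offset":[0,-0.06,-0.11],"rot":[0,0,0],"claw":0.2},{"offset":[0,-0.085,-0.12],"rot":[0,0,0],"claw":0},{"offset":[0,-0.085,-0.12],"rot":[0,0,0],"claw":0},{"offset":[0,-0.085,-0.12],"rot":[0,0,0],"claw":0},{"offset":[0,-0.085,-0.12],"rot":[0,0,0],"claw":0}]'; python3 - <<'E'
from h import *
s=bot.observe();M=R.from_rotvec(s['eef_rot']).as_matrix();print(s['tool_pos'],M.round(3))
p,W=cloud("wrist");np.savez("wrist",p=p,W=W);cv2.imwrite("pics/w1.png",p[:,:,::-1])
p,W=cloud("scene");np.savez("scene",p=p,W=W);cv2.imwrite("pics/s1.png",cv2.resize(p[200:380,180:400,::-1],None,fx=3,fy=3))
E
```

```text
time_s: 6.85
tool_pos: [0.5374, -0.2695, 0.2089]
eef_rot: [-1.991, -2.43, -0.0]
ft_force: [0.4, -0.2, -1.0]
opening: 0.0
finger_force: 0.0
[ 0.5373897  -0.26953458  0.20890073] [[-0.197  0.98  -0.   ]
 [ 0.98   0.197  0.   ]
 [ 0.    -0.    -1.   ]]
```

View pics/w1.png

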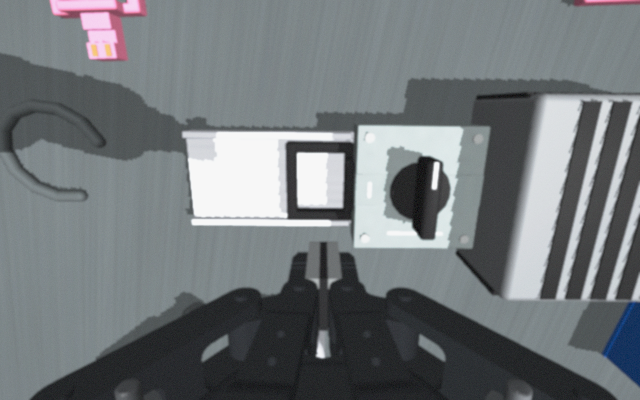

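View pics/s1.png

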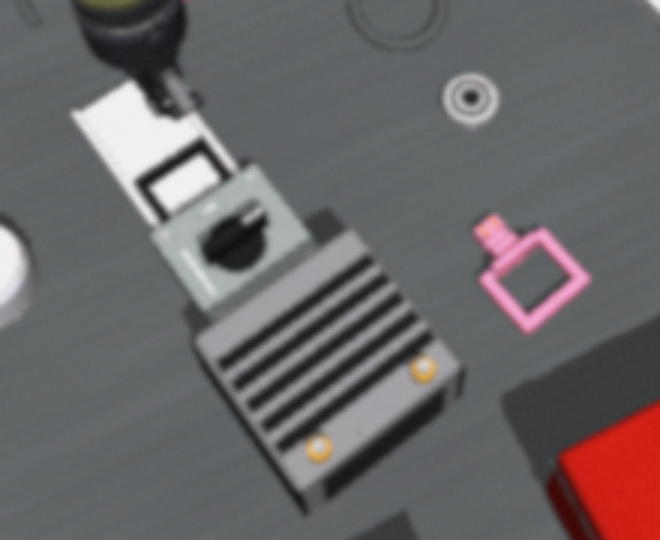

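In both views the bar now lies across the module (wrist picture, 428,197), so the switch is off. The plug is still in, with the loop opening at (322,180). I'll check its position once more.

```bash
python3 - <<'E'
from h import *
z=np.load("wrist.npz");p,W=z["p"].astype(int),z["W"]
def rep(name,box,zl,zh,dark=True):
    u0,v0,u1,v1=box;q=W[v0:v1,u0:u1].reshape(-1,3);c=p[v0:v1,u0:u1].reshape(-1,3)
    m=(q[:,2]>zl)&(q[:,2]<zh)&((c.max(1)<70)if dark else True)
    q=q[m];r=cv2.minAreaRect((q[:,:2]*1000).astype(np.float32));print(name,m.sum(),np.median(q[:,2]).round(4),np.round(r[0],1),np.round(r[1],1),round(r[2],1))
rep("bar",(385,150,460,245),.085,.1,False)
rep("loop",(283,138,352,225),.027,.037)
# opening: bright floor inside
c=p[145:218,290:350];q=W[145:218,290:350].reshape(-1,3);m=(q[:,2]<.022)
r=cv2.minAreaRect((q[m][:,:2]*1000).astype(np.float32));print("open",r)
E
```

```text
bar 1508 0.0932 [ 619.7 -252.8] [13.5 64.1] 10.6
loop 1602 0.0321 [ 534.9 -268.1] [61.3 74.1] 10.9
open ((535.9930419921875, -270.6064147949219), (45.35258483886719, 54.83060836791992), 10.680835723876953)
```

```bash
python3 -m pendant '[{"offset":[0,-0.001,0.04],"rot":[0,0,0],"claw":0},{"offset":[0,-0.001,0.08],"rot":[0,0,0],"claw":0},{"offset":[0,-0.001,0.12],"rot":[0,0,0],"claw":0},{"offset":[0,-0.001,0.14],"rot":[0,0,0],"claw":0},{"offset":[0,-0.001,0.155],"rot":[0,0,0],"claw":0},{"offset":[0,-0.001,0.163],"rot":[0,0,0],"claw":0},{"offset":[0,-0.001,0.168],"rot":[0,0,0],"claw":0},{"offset":[0,-0.001,0.168],"rot":[0,0,0],"claw":0},{"offset":[0,-0.001,0.168],"rot":[0,0,0],"claw":0}]'
```

```text
time_s: 7.85
tool_pos: [0.5367, -0.2703, 0.042]
eef_rot: [1.991, 2.429, 0.0]
ft_force: [0.2, 0.7, 0.9]
opening: -0.004
finger_force: 0.0
```

```bash
python3 -m pendant '[{"offset":[0,-0.004,0.002],"rot":[0,0,0],"claw":0},{"offset":[0,-0.008,0.002],"rot":[0,0,0],"claw":0},{"offset":[0,-0.010,0.002],"rot":[0,0,0],"claw":0},{"offset":[0,-0.012,0.002],"rot":[0,0,0],"claw":0},{"offset":[0,-0.014,0.002],"rot":[0,0,0],"claw":0},{"offset":[0,-0.016,0.002],"rot":[0,0,0],"claw":0},{"offset":[0,-0.018,0.002],"rot":[0,0,0],"claw":0},{"offset":[0,-0.020,0.002],"rot":[0,0,0],"claw":0},{"offset":[0,-0.022,0.002],"rot":[0,0,0],"claw":0},{"offset":[0,-0.024,0.002],"rot":[0,0,0],"claw":0}]' && python3 -m pendant '[{"offset":[0,-0.003,0],"rot":[0,0,0],"claw":0},{"offset":[0,-0.006,0],"rot":[0,0,0],"claw":0},{"offset":[0,-0.009,0],"rot":[0,0,0],"claw":0},{"offset":[0,-0.012,0],"rot":[0,0,0],"claw":0},{"offset":[0,-0.015,0],"rot":[0,0,0],"claw":0},{"offset":[0,-0.018,0],"rot":[0,0,0],"claw":0},{"offset":[0,-0.021,0],"rot":[0,0,0],"claw":0},{"offset":[0,-0.024,0],"rot":[0,0,0],"claw":0},{"offset":[0,-0.027,0],"rot":[0,0,0],"claw":0},{"offset":[0,-0.030,0],"rot":[0,0,0],"claw":0},{"offset":[0,-0.033,0],"rot":[0,0,0],"claw":0},{"offset":[0,-0.036,0],"rot":[0,0,0],"claw":0},{"offset":[0,-0.039,0],"rot":[0,0,0],"claw":0},{"offset":[0,-0.042,0],"rot":[0,0,0],"claw":0},{"offset":[0,-0.045,0],"rot":[0,0,0],"claw":0}]'; python3 - <<'E'
from h import *
s=bot.observe();print(s['tool_pos'])
p,W=cloud("wrist");cv2.imwrite("pics/w2.png",p[:,:,::-1])
E
```

```text
time_s: 8.85
tool_pos: [0.521, -0.275, 0.0415]
eef_rot: [1.981, 2.422, 0.018]
ft_force: [14.3, 4.1, -3.1]
opening: 0.001
finger_force: 5.6
time_s: 10.35
tool_pos: [0.4702, -0.2844, 0.0406]
eef_rot: [1.989, 2.426, 0.003]
ft_force: [5.8, 0.9, 6.0]
opening: 0.005
finger_force: 3.7
[ 0.47019208 -0.28437651  0.04060428]
```

View pics/w2.png

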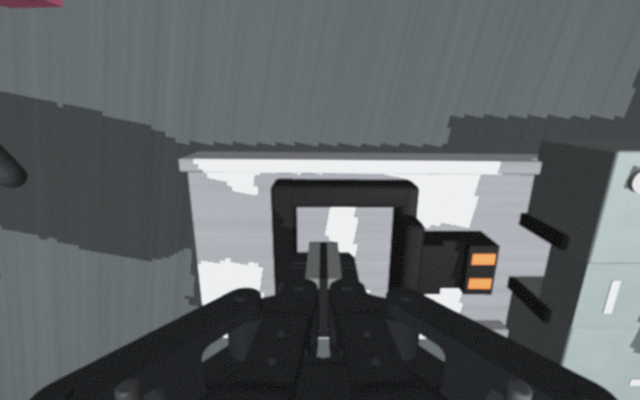

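The plug is out: its nose front is at (485,270), with a visible gap to the socket face at about x=525. I'll pull a little further for margin, then back the hook off and lift.

```bash
python3 -m pendant '[{"offset":[0,-0.003,0],"rot":[0,0,0],"claw":0},{"offset":[0,-0.006,0],"rot":[0,0,0],"claw":0},{"offset":[0,-0.009,0],"rot":[0,0,0],"claw":0},{"offset":[0,-0.012,0],"rot":[0,0,0],"claw":0},{"offset":[0,-0.012,0],"rot":[0,0,0],"claw":0},{"offset":[0,-0.009,0],"rot":[0,0,0],"claw":0},{"offset":[0,-0.005,0],"rot":[0,0,0],"claw":0},{"offset":[0,-0.005,0],"rot":[0,0,0],"claw":0},{"offset":[0,-0.005,-0.01],"rot":[0,0,0],"claw":0},{"offset":[0,-0.005,-0.03],"rot":[0,0,0],"claw":0},{"offset":[0,-0.005,-0.07],"rot":[0,0,0],"claw":0},{"offset":[0,-0.005,-0.12],"rot":[0,0,0],"claw":0},{"offset":[0,-0.005,-0.17],"rot":[0,0,0],"claw":0},{"offset":[0,-0.005,-0.17],"rot":[0,0,0],"claw":0},{"offset":[0,-0.005,-0.17],"rot":[0,0,0],"claw":0}]'; python3 - <<'E'
from h import *
p,W=cloud("wrist");cv2.imwrite("pics/w3.png",p[:,:,::-1]);p=p.astype(int)
c,s=np.cos(np.radians(10.8)),np.sin(np.radians(10.8))
d=W-np.array([.5665,-.2637,0]);X=d[...,0]*c+d[...,1]*s;Y=-d[...,0]*s+d[...,1]*c;Z=W[...,2]
v=(X>-.16)&(X<-.003)
m=v&(abs(Y)<.008)&(Z>.029)&(Z<.037);print("nose/plug centre strip x",np.nanmin(X[m]),np.nanmax(X[m]),m.sum())
m=v&(abs(Y)<.036)&(Z>.029)&(Z<.036)&(X<-.075);A=np.c_[X[m],Y[m],np.ones(m.sum())];print("tilt",np.linalg.lstsq(A,Z[m],rcond=None)[0], np.median(Z[m]))
E
```

```text
time_s: 11.9
tool_pos: [0.4638, -0.2851, 0.2113]
eef_rot: [1.99, 2.427, 0.0]
ft_force: [-0.1, 0.0, -1.5]
opening: -0.0
finger_force: 0.0
nose/plug centre strip x -0.13234045672161754 -0.03310599661952191 737
tilt [ 0.00025536 -0.00056654  0.03202782] 0.03206449375658882
```

View pics/w3.png

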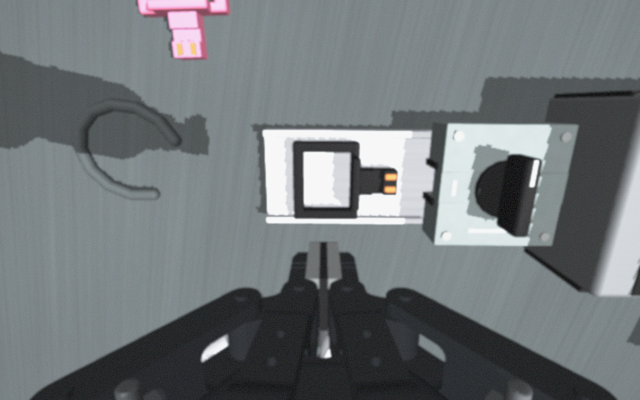

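The plug lies flat on its runway with its nose tip at (397,182), 33 mm clear of the socket. The switch bar at (520,195) is still across (off), and the gripper is clear of everything.

```bash
python3 -c "
from plant import bot
print(bot.job_done())"
```

```text
the job is handed in; nothing more can be done
None
```

I handed the job in: module_a's switch is off, and its looped plug lies flat on the runway with its nose about 33 mm clear of the socket; the arm is clear, module_b and the bystanders were not touched, and no verdict came back.

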